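# Pick out the loose-capped paste pots

### The job

Some of the nozzle-paste pots in the slanted rack have loose caps and would dry out. Test each pot's cap where it stands in the rack, with a twist of about an eighth of a turn that you do not turn back, and stand every pot whose cap turns upright on the floor of the flat tray to be closed again, setting it down without dropping it. Leave pots with tight caps seated in the rack, and do not push about the hammer, the wire brush, the welded plate or the piece of steel in the tray.

Things in the scene. Friction and masses are not known exactly. Their poses are not given: they have to be found in the camera images.
- pot_a: Paste pot, 0.2 kg, like the other two: white square body 48 x 48 x 48 mm, neck 34 mm across and 12 mm tall, round ribbed black screw cap 44 mm across, from 60 to 86 mm above the bottom, a thin rib across its top showing its turn. Of the three caps at least one is loose, at least one tight; only a twist can tell. Origin: centre of its bottom; z up the pot through the cap, x, y square to its sides. May be lifted by the cap.
- pot_b: Paste pot, 0.2 kg, like the other two: white square body 48 x 48 x 48 mm, neck 34 mm across and 12 mm tall, round ribbed black screw cap 44 mm across, from 60 to 86 mm above the bottom, a thin rib across its top showing its turn. Of the three caps at least one is loose, at least one tight; only a twist can tell. Origin: centre of its bottom; z up the pot through the cap, x, y square to its sides. May be lifted by the cap.
- pot_c: Paste pot, 0.2 kg, like the other two: white square body 48 x 48 x 48 mm, neck 34 mm across and 12 mm tall, round ribbed black screw cap 44 mm across, from 60 to 86 mm above the bottom, a thin rib across its top showing its turn. Of the three caps at least one is loose, at least one tight; only a twist can tell. Origin: centre of its bottom; z up the pot through the cap, x, y square to its sides. May be lifted by the cap.
- cap_a (a joint): Turn of pot_a's cap on the pot, rad, near 0 at the start, positive anticlockwise seen from above the cap. A loose cap turns easily (0.05 N m), up to 2.6 rad either way, stays where left and never rises or comes off; a tight one does not turn (over 3 N m): fingers gripping with 20 N slip round it.
- cap_b (a joint): Turn of pot_b's cap on the pot, rad, near 0 at the start, positive anticlockwise seen from above the cap. A loose cap turns easily (0.05 N m), up to 2.6 rad either way, stays where left and never rises or comes off; a tight one does not turn (over 3 N m): fingers gripping with 20 N slip round it.
- cap_c (a joint): Turn of pot_c's cap on the pot, rad, near 0 at the start, positive anticlockwise seen from above the cap. A loose cap turns easily (0.05 N m), up to 2.6 rad either way, stays where left and never rises or comes off; a tight one does not turn (over 3 N m): fingers gripping with 20 N slip round it.
- rack: Fixed steel rack, 250 mm (y) by 110 mm, left or right on the bench. Three square pockets at y = -90, 0, 90 mm, 51 mm wide and 35 mm deep, hold the pots and keep them from turning; they lean 25 degrees from vertical, axes pointing up and to the rack's +x (away from the robot). Draw pots out along the axis. Origin: on the bench below the middle pocket floor's centre (30 mm up); z up.
- tray: Fixed flat aluminium tray, 200 mm (x) by 240 mm (y), walls 4 mm thick and 22 mm high, inner floor 4 mm above the bench, on the other side from the rack. Origin: centre of its underside, z up. A steel angle lies along its +x wall (x over 45 mm); the rest is free: two pots fit at x = -25 mm, y = 55 and -55 mm.
- offcut: Loose bystander: steel angle offcut 30 x 90 x 28 mm lying in the tray along its +x wall. Origin: centre of its underside.
- hammer: Loose bystander: chipping hammer lying flat, 180 mm long along its x, head 50 mm wide, 20 mm tall, on the bench between rack and tray. Origin: underside, 50 mm behind the middle of its head.
- brush: Loose bystander: wire brush 200 x 26 x 32 mm tall, on the robot's side of the left place. Origin: centre of its underside.
- coupon: Loose bystander: welded steel test plate 75 x 140 x 12 mm, on the robot's side of the right place. Origin: centre of its underside.
Not all that is in view belongs to the job. Leave any yellow look-alike of the pot_c alone.

How it is judged:
On the way:
1. the cap of a loose pot has been turned (0.3 rad or more) while that pot still stood in its pocket (((distance of pot_a from where it was at the start of the episode below 0.012 m and (value of joint cap_a above 0.3 rad or value of joint cap_a below -0.3 rad)) or (distance of pot_c from where it was at the start of the episode below 0.012 m and (value of joint cap_c above 0.3 rad or value of joint cap_c below -0.3 rad)))), for 0.05 s.
At the end, for the whole second after the job is handed in: Every loose-capped pot stands upright (within 0.08 rad) at rest on the tray's floor (bottom below 9 mm above the bench, its middle within 85 mm in x and 105 mm in y of the tray's middle); every tight-capped pot is at rest in its pocket within 8 mm of where it was (x of pot_a in the frame of tray between -0.085 and 0.085 m and y of pot_a in the frame of tray between -0.105 and 0.105 m and height (world z) of each of pot_a, pot_c below 0.009 m and angle between each of pot_a, pot_c's own z axis and vertical below 0.08 rad and linear speed of each of pot_a, pot_c, pot_b below 0.02 m/s and x of pot_c in the frame of tray between -0.085 and 0.085 m and y of pot_c in the frame of tray between -0.105 and 0.105 m and distance of pot_b from where it was at the start of the episode below 0.008 m); the robot touches nothing.
It fails at once if a loose-capped pot is taken from its pocket (moved 40 to 80 mm) with its cap not yet turned (less than 0.2 rad) ((distance of pot_a from where it was at the start of the episode between 0.04 and 0.08 m and value of joint cap_a between -0.2 and 0.2 rad) or (distance of pot_c from where it was at the start of the episode between 0.04 and 0.08 m and value of joint cap_c between -0.2 and 0.2 rad)).
It fails at once if a pot with a tight cap is lifted out of the rack (moved over 40 mm) (distance of pot_b from where it was at the start of the episode above 0.04 m).
It fails at once if a loose-capped pot is dropped (moves faster than 0.65 m/s while no finger holds it) ((linear speed of pot_a above 0.65 m/s and contact force between the fingers and pot_a below 0.2 N) or (linear speed of pot_c above 0.65 m/s and contact force between the fingers and pot_c below 0.2 N)).
It fails at once if the hammer, wire brush, welded plate or steel offcut in the tray is moved more than 40 mm (distance of any of hammer, brush, coupon, offcut from where it was at the start of the episode above 0.04 m).
It also fails if it takes over 69 s, if anything falls off the work surface, if the arm or the gripper's body presses on something with over 40 N, if the wrist force passes 120 N, or if a joint passes its speed limit or range.

### The arm

A 6-joint arm with a two-finger parallel gripper is mounted at the origin on the work surface. World frame = base frame: x ahead of the robot, y to its left, z up, the work surface at z = 0. Lengths are in m, angles in rad, forces in N, time in s.
With the tool pointing down it reaches from about 0.4 to 0.825 m from the base axis. Payload 7 kg.
Tool frame: the origin (TCP) lies between the finger pads; the fingertips stand 19 mm ahead of it and the grasp point (between the pads) is the TCP (arm.tip_extent is the distance from the TCP to the fingertips, in m); z points along the fingers, y is the line along which they close (so a half turn about z gives the same grasp; the last joint's range is limited). The gripper opens to 85 mm and grips with 20 to 120 N. Pads are 22 mm wide; open, the fingers measure 114 mm over their backs; the gripper's body (76 mm by 85 mm) begins 54 mm behind the grasp point. The pads swing forward as they close: fully open they stand 13 mm farther back than shut.
Start: joints at [1.396, 0.359, 0.012, 0, -1.224, -0.288], TCP at [0.301, 0.604, 0.25] pointing down, gripper open.
Joint ranges: [-3.07, 3.07], [-1.43, 2.12], [-1.02, 1.25], [-3.03, 1.67], [-3.05, -0], [-3.03, 3.03]. Speed limits (rad/s): [2.39, 2.39, 3.01, 3.14, 3.14, 3.14].

### API

Orientations are given as a rotation vector (axis times angle).
In Python, from bench import arm gives the robot as it stands.
- The arm moves only by the tool step_arm, never from a script. Its argument "plan" is a list of rows, each an object of numbers: "dx", "dy", "dz": the shift along the tool's x, y, z each as a share of 30 cm, from -1 to 1; "wx", "wy", "wz": the turn, a rotation vector about the tool's x, y, z each as a share of 45 degrees, from -1 to 1. A call has 1 to 8 rows; each row is the pose to reach, as a shift and turn from the pose commanded when the call began, along the tool's axes at that moment; what a row does not reach only later rows make up. A row lasts 1/8 s, in which the tool goes at most 62.5 mm and 10.7 degrees, less where a joint would pass 70% of its speed; a pose out of reach is approached as far as the arm can. A call with a number of a shift or a turn outside -1 to 1 is refused whole. A call with a gripper value outside its range is refused whole. "grip" is the closure, from 0 (fully open) to 1 (shut), set as the call begins (left out, the last holds). The fingers move at their own pace and stop on an object; "force" is the grip in N (left out, the last holds). Time passes only in rows, so rows that repeat a pose let the fingers close. It gives the time, the measured TCP pose, the force, the opening and the grip force at its end, in the units of the state.
- arm.read_state(): the state, without advancing time (a new reading comes with each control period).
- arm.capture(name): name is "scene" or "top"; returns the picture (400x640x3 uint8, red, green, blue); there is no depth.
- arm.camera_info(name): a dict with "intrinsics" (3x3 intrinsics, pixels), "origin" and "orientation" of the camera in the world. Camera axes: x right, y up, looking along -z (the intrinsics and any distortion apply to the point x, -y, -z); pixel columns grow to the right and rows downward; lengths in m; the calibration is good to about 2 mm. A picture is of the moment at which its call begins. camera_info takes no time and is no camera call.
- arm.job_done(): hands the job in; it is judged then, once.
The state is a dict: "time": time; "joint_pos": joint angles; "dq": joint speeds; "tau": joint torques, N m; "position": TCP position; "eef_rot": TCP orientation; "contact_force": force on the tool from outside, world axes, zero at the start; "torque": the same for the moment, N m; "finger_gap": opening from 0.0 (shut) to 1.0 (fully open); "finger_force": force on a finger pad.
Only numpy, scipy, OpenCV 4.12 (cv2) and the standard library are available. Lean on these libraries where they do the work, as an engineer would, in place of code of your own. Each camera call takes 0.05 s, during which the arm holds its last target. There are 200 camera calls.

## Working session

There is one attempt and no reset: what is moved stays moved. The work goes in short steps, Python scripts to look and compute and a tool call to move; the robot and the scene stay as the last step left them, time stands still between calls to the robot, and variables do not carry over. Pictures are saved under pics/ and viewed, at most 10 in all, crops included, and the job is handed in when it is done.

Besides the shell and the picture viewer there is one more tool, called after "Request:" as name([rows], argument=value, ...), one row to a line, values as JSON. step_arm: Moves the arm, as the interface text tells. Its arguments: {"type":"object","properties":{"plan":{"type":"array"},"grip":{"type":"number"},"force":{"type":"number"}},"required":["plan"]}

```bash
mkdir -p pics; ls; python3 - <<'E'
from bench import arm
import cv2, numpy as np
s=arm.read_state(); print({k:np.round(v,4).tolist() for k,v in s.items()})
for n in ("scene","top"):
    im=arm.capture(n); cv2.imwrite(f"pics/{n}0.png",im[:,:,::-1])
    c=arm.camera_info(n); print(n,{k:np.round(v,4).tolist() if not isinstance(v,str) else v for k,v in c.items()})
print([a for a in dir(arm) if a[0]!='_'])
E
```

```text
pics
{'time': 0.0, 'joint_pos': [1.3961, 0.3594, 0.011, -0.0003, -1.2241, -0.2881], 'dq': [0.0004, 0.0003, -0.0007, 0.0013, -0.0004, -0.0008], 'tau': [0.0004, -58.3314, 29.3419, 6.9367, -0.006, 0.0], 'position': [0.3012, 0.6036, 0.2494], 'eef_rot': [3.0562, -0.7203, -0.0004], 'contact_force': [0.1027, 0.483, -0.4679], 'torque': [0.0414, 0.0576, -0.0412], 'finger_force': 0.0, 'finger_gap': 1.0034}
scene {'intrinsics': [[360.8409, 0.0, 319.7992], [0.0, 360.8409, 195.5081], [0.0, 0.0, 1.0]], 'origin': [0.771, -0.4126, 0.849], 'orientation': [0.5745, 0.1488, 0.5231]}
top {'intrinsics': [[411.7222, 0.0, 316.2314], [0.0, 411.7222, 203.0155], [0.0, 0.0, 1.0]], 'origin': [0.3707, 0.0232, 1.1363], 'orientation': [0.1268, -0.1331, -1.5902]}
['IKError', 'camera_info', 'capture', 'job_done', 'read_state', 'tip_extent']
```

View pics/scene0.png

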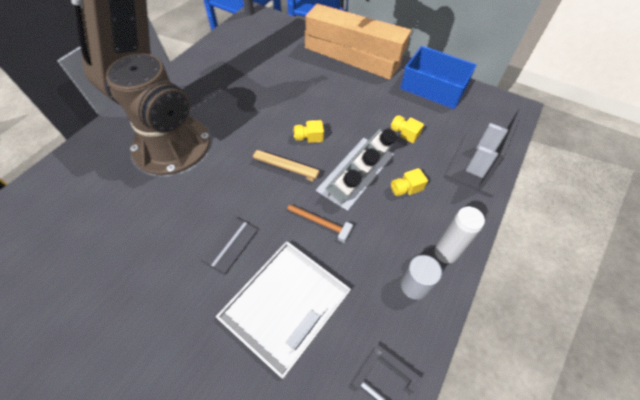

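View pics/top0.png

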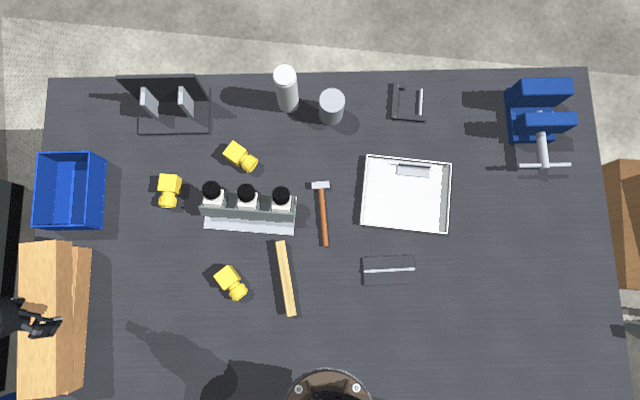

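The scene view shows the rack with three pots at (353,180), (371,158) and (388,138), and the tray at (285,305). In the top view the caps are at about (212,188), (246,192) and (281,194), and the tray corners at about (367,155), (452,162), (448,234) and (361,226). I'll zoom in on the rack to get exact pixels.

```bash
python3 - <<'E'
import cv2, numpy as np
a=cv2.imread('pics/top0.png')[165:245,190:310]; b=cv2.imread('pics/scene0.png')[115:215,310:430]
a=cv2.resize(a,None,fx=6.6,fy=6.6,interpolation=cv2.INTER_CUBIC)[:,:792]
b=cv2.resize(b,None,fx=6,fy=6,interpolation=cv2.INTER_CUBIC)
cv2.imwrite('pics/ca.png',a);cv2.imwrite('pics/cb.png',b)
E
```

```text
(no output)
```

View pics/ca.png

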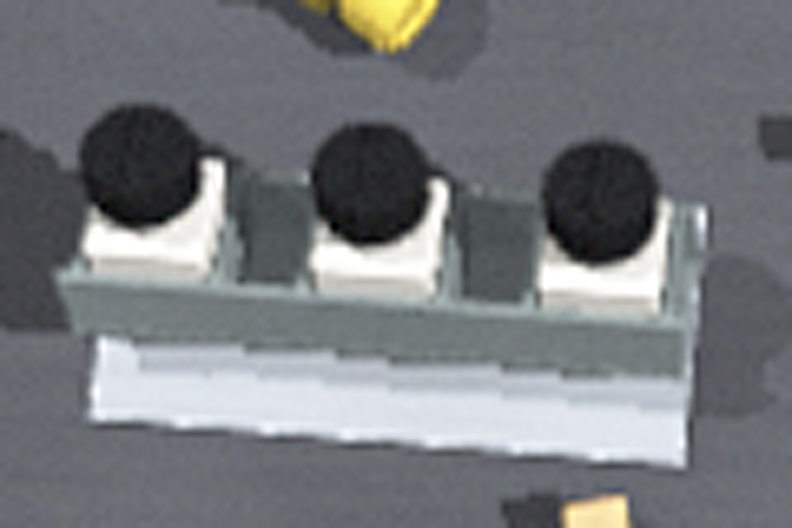

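View pics/cb.png

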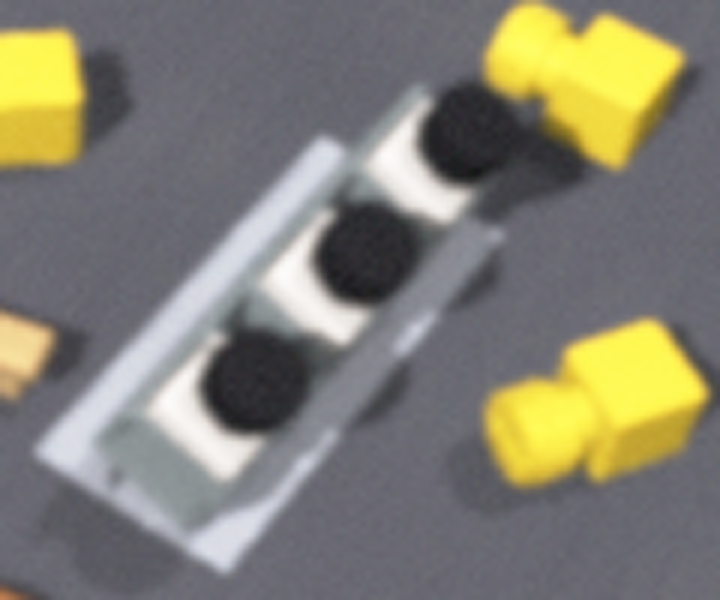

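```bash
cat > h.py <<'E'
import cv2, numpy as np
from bench import arm
from scipy.spatial.transform import Rotation as R
from scipy.optimize import least_squares
def proj(n,P):
    c=arm.camera_info(n); M=R.from_rotvec(c['orientation']).as_matrix()
    q=(np.atleast_2d(P)-c['origin'])@M*[1,-1,-1]; q=q@np.array(c['intrinsics']).T
    return q[:,:2]/q[:,2:]
def potaxis(yaw): return R.from_euler('z',yaw).apply([np.sin(np.radians(25)),0,np.cos(np.radians(25))])
def capcen(n,bot,Rm,full=False):
    t=np.linspace(0,2*np.pi,40); c=np.c_[.022*np.cos(t),.022*np.sin(t)]
    P=np.r_[np.c_[c,0*t+.060],np.c_[c,0*t+.086]]@Rm.T+bot
    h=cv2.convexHull(proj(n,P).astype(np.float32)); m=cv2.moments(h)
    return np.array([m['m10'],m['m01']])/m['m00']
def blobs(im,guess,thr):
    g=cv2.cvtColor(im,cv2.COLOR_RGB2GRAY); k,l,s,c=cv2.connectedComponentsWithStats((g<thr).astype(np.uint8))
    out=[]
    for q in guess:
        d=np.linalg.norm(c-q,axis=1)+1e3*(s[:,4]<60); i=d.argmin(); out.append((c[i],s[i,4]))
    return out
E
python3 - <<'E'
from h import *
obs={}
G={'top':[(281,194),(246,192),(212,188)],'scene':[(353,179),(371,157),(388,137)]}
for n in G:
    im=cv2.imread(f'pics/{n}0.png')[:,:,::-1].copy()
    b=blobs(im,G[n],48); obs[n]=np.array([x[0] for x in b]); print(n,np.round(obs[n],1).tolist(),[x[1] for x in b])
def model(p):
    Rz=R.from_euler('z',p[2]); Rm=(Rz*R.from_euler('y',np.radians(25))).as_matrix()
    return {n:np.array([capcen(n,np.array([p[0],p[1],.03])+Rz.apply([0,y,0]),Rm) for y in(-.09,0,.09)]) for n in G}
f=lambda p:np.concatenate([(model(p)[n]-obs[n]).ravel() for n in G])
r=least_squares(f,[.45,.2,0],diff_step=1e-4,x_scale=[.1,.1,.1]); print('rack',r.x,np.round(r.fun.reshape(-1,2),2).tolist())
# tray
out={}
for n,g in(('top',(400,215)),('scene',(280,300))):
    im=cv2.imread(f'pics/{n}0.png'); m=(im.min(2)>150).astype(np.uint8); k,l=cv2.connectedComponents(m)
    c=cv2.findContours((l==l[g[1],g[0]]).astype(np.uint8),0,2)[0]; c=max(c,key=cv2.contourArea)
    h=cv2.convexHull(c); 
    q=cv2.approxPolyDP(h,8,True).reshape(-1,2); print(n,q.tolist()); out[n]=q.astype(float)
def tc(p): return np.array([p[0],p[1],.022])+R.from_euler('z',p[2]).apply([(a*.1,b*.12,0) for a in(1,-1) for b in(1,-1)])
def ft(p):
    e=[]
    for n in out:
        P=proj(n,tc(p))
        e+=[ (out[n][np.linalg.norm(out[n]-x,axis=1).argmin()]-x) for x in P]
    return np.concatenate(e)
c=arm.camera_info('top'); 
t=least_squares(ft,[.46,-.21,-.1],diff_step=1e-4,loss='soft_l1'); print('tray',t.x,np.round(t.fun.reshape(-1,2),1).tolist())
E
```

```text
top [[280.5, 195.3], [245.5, 192.5], [210.9, 189.8]] [np.int32(235), np.int32(244), np.int32(250)]
scene [[352.1, 178.4], [370.7, 157.3], [388.3, 137.5]] [np.int32(157), np.int32(143), np.int32(158)]
rack [ 0.54489632  0.20145023 -0.10847666] [[-0.12, 0.08], [-0.04, -0.03], [-0.14, -0.3], [-0.04, 0.24], [0.04, -0.09], [-0.39, 0.06]]
top [[366, 154], [451, 163], [447, 233], [360, 224]]
scene [[287, 241], [350, 289], [282, 378], [216, 315]]
tray [ 0.39539003 -0.21251834 -0.06991549] [[0.6, 2.9], [-0.6, 7.8], [2.8, -72.1], [-1.0, -67.4], [-2.2, -1.8], [-7.5, -7.8], [56.7, 36.7], [54.2, 41.2]]
```

The rack fit is good, with residuals under 0.4 px. I'll redo the tray fit with its corners assigned explicitly and write a move calculator.

```bash
cat >> h.py <<'E'
RK=np.array([.5449,.2015,0]); YAW=-.1085
def rackpose(y,h,twist=0):
    "TCP pose over pot at rack y, h above pot bottom along its axis, turned twist about tool z"
    Rz=R.from_euler('z',YAW); b=RK+[0,0,.03]+Rz.apply([0,y,0]); p=b+h*potaxis(YAW)
    Rt=Rz*R.from_euler('y',25,degrees=True)*R.from_euler('x',180,degrees=True)*R.from_euler('z',twist)
    return p,Rt
def move(pos,Rt,frm=None):
    "row values to reach pose, from state or given (p,R)"
    s=arm.read_state(); p0,R0=frm or (np.array(s['position']),R.from_rotvec(s['eef_rot']))
    return np.round(np.r_[R0.inv().apply(pos-p0)/.3,(R0.inv()*Rt).as_rotvec()/(np.pi/4)],4).tolist()
def show():
    s=arm.read_state(); print({k:np.round(s[k],3).tolist() for k in('time','joint_pos','position','contact_force','torque','finger_gap','finger_force')},'tau6',np.round(s['tau'][5],3))
E
python3 - <<'E'
from h import *
out={'top':[[366,154],[451,163],[360,224],[447,233]],'scene':[[350,289],[282,378],[287,241],[216,315]]}
def tc(p): return np.array([p[0],p[1],.022])+R.from_euler('z',p[2]).apply([(a*.1,b*.12,0) for a in(1,-1) for b in(1,-1)])
f=lambda p:np.concatenate([(proj(n,tc(p))-out[n]).ravel() for n in out])
t=least_squares(f,[.46,-.21,-.1]); print('tray',t.x,np.round(t.fun.reshape(-1,2),1).tolist())
for y in (.09,0,-.09): print(y,rackpose(y,.175)[0].round(4),move(*rackpose(y,.175)))
E
```

```text
tray [ 0.57783775 -0.23107333 -0.13703581] [[-0.1, -0.5], [0.6, 0.0], [-0.9, 0.1], [0.2, 1.1], [0.6, -0.0], [0.3, -0.2], [-0.3, -0.2], [-0.2, 0.9]]
0.09 [0.6282 0.283  0.1886] [1.4524, 0.4694, 0.2038, -0.0965, -0.5496, -0.4445]
0 [0.6184 0.1935 0.1886] [1.5565, 0.7507, 0.2042, -0.0965, -0.5496, -0.4445]
-0.09 [0.6087 0.104  0.1886] [1.6606, 1.0321, 0.2047, -0.0965, -0.5496, -0.4445]
```

Request:
step_arm([
  {"dx": 0.2,"dy": 0.07,"wx": -0.03,"wy": -0.14,"wz": -0.11},
  {"dx": 0.4,"dy": 0.14,"wx": -0.06,"wy": -0.28,"wz": -0.22},
  {"dx": 0.6,"dy": 0.2,"wx": -0.0965,"wy": -0.42,"wz": -0.33},
  {"dx": 0.8,"dy": 0.3,"wx": -0.0965,"wy": -0.55,"wz": -0.4445},
  {"dx": 1.0,"dy": 0.35,"wx": -0.0965,"wy": -0.55,"wz": -0.4445},
  {"dx": 1.0,"dy": 0.35,"wx": -0.0965,"wy": -0.55,"wz": -0.4445},
], grip=0.1, force=20)

```text
validation failed for argument at $.pl...
```

```bash
python3 - <<'E'
from h import *
show(); print(move(*rackpose(.09,.175)),move(*rackpose(.09,.12)))
E
```

```text
{'time': 0.1, 'joint_pos': [1.396, 0.359, 0.011, -0.0, -1.224, -0.288], 'position': [0.301, 0.604, 0.249], 'contact_force': [0.252, 0.062, -0.138], 'torque': [-0.012, 0.032, -0.005], 'finger_gap': 1.004, 'finger_force': 0.0} tau6 0.0
[1.4524, 0.4694, 0.2038, -0.0965, -0.5496, -0.4445] [1.3797, 0.496, 0.37, -0.0965, -0.5496, -0.4445]
```

Request:
step_arm([
  {"dx": 0.2,"dy": 0.07,"dz": 0,"wx": -0.03,"wy": -0.14,"wz": -0.11},
  {"dx": 0.4,"dy": 0.14,"dz": 0,"wx": -0.06,"wy": -0.28,"wz": -0.22},
  {"dx": 0.6,"dy": 0.2,"dz": 0,"wx": -0.09,"wy": -0.42,"wz": -0.33},
  {"dx": 0.8,"dy": 0.3,"dz": 0,"wx": -0.0965,"wy": -0.55,"wz": -0.4445},
  {"dx": 1.0,"dy": 0.35,"dz": 0,"wx": -0.0965,"wy": -0.55,"wz": -0.4445},
  {"dx": 1.0,"dy": 0.35,"dz": 0,"wx": -0.0965,"wy": -0.55,"wz": -0.4445},
], grip=0.1, force=20)

```text
time: 0.85
position: [0.5261, 0.3723, 0.2486]
eef_rot: [-3.039, 0.174, 0.676]
contact_force: [-1.1, 2.1, -0.2]
finger_gap: 0.899
finger_force: 0.0
```

```bash
python3 - <<'E'
from h import *
show(); print(move(*rackpose(.09,.175)),move(*rackpose(.09,.12)))
E
```

```text
{'time': 0.85, 'joint_pos': [0.725, 0.52, 0.32, -0.322, -1.669, 0.748], 'position': [0.526, 0.372, 0.249], 'contact_force': [-1.088, 2.09, -0.233], 'torque': [-0.057, -1.31, -0.069], 'finger_gap': 0.899, 'finger_force': 0.0} tau6 0.356
[0.4216, 0.257, 0.0237, -0.0019, 0.0016, -0.0069] [0.4218, 0.2572, 0.2071, -0.0019, 0.0016, -0.0069]
```

Request:
step_arm([
  {"dx": 0.2,"dy": 0.12,"dz": 0,"wx": 0,"wy": 0,"wz": 0},
  {"dx": 0.34,"dy": 0.2,"dz": 0.01,"wx": 0,"wy": 0,"wz": 0},
  {"dx": 0.422,"dy": 0.257,"dz": 0.024,"wx": 0,"wy": 0,"wz": 0},
  {"dx": 0.422,"dy": 0.257,"dz": 0.1,"wx": 0,"wy": 0,"wz": -0.007},
  {"dx": 0.422,"dy": 0.257,"dz": 0.2,"wx": -0.002,"wy": 0.002,"wz": -0.007},
  {"dx": 0.422,"dy": 0.257,"dz": 0.207,"wx": -0.002,"wy": 0.002,"wz": -0.007},
  {"dx": 0.422,"dy": 0.257,"dz": 0.207,"wx": -0.002,"wy": 0.002,"wz": -0.007},
])

```text
time: 1.72
position: [0.6029, 0.2906, 0.1414]
eef_rot: [-3.04, 0.154, 0.67]
contact_force: [-0.4, 0.3, 0.7]
finger_gap: 0.901
finger_force: 0.0
```

```bash
python3 - <<'E'
from h import *
show(); print(move(*rackpose(.09,.12)),move(*rackpose(.09,.075)))
v=[]
for n,(x,y) in(('top',(120,100)),('scene',(310,60))):
    im=arm.capture(n)[:,:,::-1]; v.append(cv2.resize(im[y:y+150,x:x+200],None,fx=3.9,fy=3.9,interpolation=cv2.INTER_CUBIC))
cv2.imwrite('pics/n1.png',cv2.resize(np.hstack(v),(800,300),interpolation=cv2.INTER_AREA))
E
```

```text
{'time': 1.725, 'joint_pos': [0.584, 0.65, 0.281, -0.271, -1.546, 0.94], 'position': [0.603, 0.291, 0.141], 'contact_force': [-0.431, 0.342, 0.703], 'torque': [-0.172, -1.378, -0.06], 'finger_gap': 0.901, 'finger_force': 0.0} tau6 0.004
[0.0118, 0.0164, 0.0041, 0.0005, -0.0033, 0.0094] [0.0114, 0.0163, 0.1541, 0.0005, -0.0033, 0.0094]
```

View pics/n1.png

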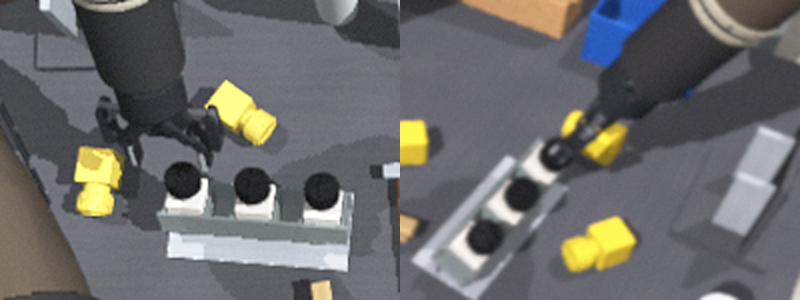

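The gripper stands beyond the far (+y) pot with its fingers straddling that cap: fingertips at about (188,180) and (223,178), cap at (211,191) in top pixels. I'll check this against the projected tip position.

```bash
python3 - <<'E'
from h import *
s=arm.read_state(); p=np.array(s['position']); M=R.from_rotvec(s['eef_rot']).as_matrix()
print(M.round(3).tolist())
for k in(0,.019,.008): print(k,proj('top',[p+M@[0,y,k] for y in(-.04,0,.04)]).round(1).tolist())
b=rackpose(.09,.086)[0]; print('captop',proj('top',b).round(1))
E
```

```text
[[0.903, -0.102, -0.417], [-0.091, -0.995, 0.046], [-0.419, -0.004, -0.908]]
0 [[189.0, 177.5], [205.1, 178.7], [221.2, 180.0]]
0.019 [[190.6, 182.1], [206.5, 183.3], [222.3, 184.6]]
0.008 [[189.7, 179.4], [205.7, 180.7], [221.7, 181.9]]
captop [[209.9 186.5]]
```

Request:
step_arm([
  {"dx": 0.0115,"dy": 0.0164,"dz": 0.02,"wx": 0,"wy": -0.003,"wz": 0.009},
  {"dx": 0.0115,"dy": 0.0164,"dz": 0.06,"wx": 0,"wy": -0.003,"wz": 0.009},
  {"dx": 0.0115,"dy": 0.0164,"dz": 0.11,"wx": 0,"wy": -0.003,"wz": 0.009},
  {"dx": 0.0115,"dy": 0.0164,"dz": 0.154,"wx": 0,"wy": -0.003,"wz": 0.009},
  {"dx": 0.0115,"dy": 0.0164,"dz": 0.154,"wx": 0,"wy": -0.003,"wz": 0.009},
  {"dx": 0.0115,"dy": 0.0164,"dz": 0.154,"wx": 0,"wy": -0.003,"wz": 0.009},
])

```text
time: 2.58
position: [0.5861, 0.287, 0.0973]
eef_rot: [-3.04, 0.166, 0.675]
contact_force: [0.6, 1.1, -0.4]
finger_gap: 0.903
finger_force: 0.0
```

```bash
python3 - <<'E'
from h import *
show(); print(move(*rackpose(.09,.075)))
E
```

```text
{'time': 2.575, 'joint_pos': [0.591, 0.663, 0.199, -0.277, -1.454, 0.952], 'position': [0.586, 0.287, 0.097], 'contact_force': [0.641, 1.097, -0.378], 'torque': [-0.177, -1.341, -0.007], 'finger_gap': 0.903, 'finger_force': 0.0} tau6 0.002
[-0.0009, -0.0017, -0.0022, 0.0005, 0.0004, -0.0006]
```

Clean descent with no contact, so I'll close at 20 N.

Request:
step_arm([
  {"dx": 0,"dy": 0,"dz": 0,"wx": 0,"wy": 0,"wz": 0},
  {"dx": 0,"dy": 0,"dz": 0,"wx": 0,"wy": 0,"wz": 0},
  {"dx": 0,"dy": 0,"dz": 0,"wx": 0,"wy": 0,"wz": 0},
  {"dx": 0,"dy": 0,"dz": 0,"wx": 0,"wy": 0,"wz": 0},
  {"dx": 0,"dy": 0,"dz": 0,"wx": 0,"wy": 0,"wz": 0},
], grip=1, force=20)

```text
time: 3.2
position: [0.5862, 0.2869, 0.0975]
eef_rot: [-3.04, 0.166, 0.674]
contact_force: [1.0, -1.0, 3.1]
finger_gap: 0.506
finger_force: 22.3
```

```bash
python3 - <<'E'
from h import *
show(); print(move(*rackpose(.09,.075)))
E
```

```text
{'time': 3.2, 'joint_pos': [0.591, 0.663, 0.199, -0.277, -1.454, 0.952], 'position': [0.586, 0.287, 0.097], 'contact_force': [0.996, -0.982, 3.143], 'torque': [-0.279, -1.288, 0.064], 'finger_gap': 0.506, 'finger_force': 22.312} tau6 -0.006
[-0.0011, -0.0022, -0.0012, -0.0, -0.0001, -0.0008]
```

Gripped at about 43 mm with small side forces, so it is well centred. Next I'll twist and read the torque partway and at the end.

Request:
step_arm([
  {"dx": 0,"dy": 0,"dz": 0,"wx": 0,"wy": 0,"wz": 0.15},
  {"dx": 0,"dy": 0,"dz": 0,"wx": 0,"wy": 0,"wz": 0.3},
  {"dx": 0,"dy": 0,"dz": 0,"wx": 0,"wy": 0,"wz": 0.45},
  {"dx": 0,"dy": 0,"dz": 0,"wx": 0,"wy": 0,"wz": 0.6},
])

```text
time: 3.7
position: [0.5855, 0.2864, 0.0972]
eef_rot: [2.864, -0.86, -0.654]
contact_force: [-0.4, -2.6, 3.8]
finger_gap: 0.509
finger_force: 22.6
```

```bash
python3 - <<'E'
from h import *
show()
E
```

```text
{'time': 3.7, 'joint_pos': [0.591, 0.663, 0.198, -0.277, -1.455, 0.478], 'position': [0.586, 0.286, 0.097], 'contact_force': [-0.382, -2.63, 3.788], 'torque': [-0.461, -0.383, 0.723], 'finger_gap': 0.509, 'finger_force': 22.604} tau6 0.991
```

Request:
step_arm([
  {"dx": 0,"dy": 0,"dz": 0,"wx": 0,"wy": 0,"wz": 0.13},
  {"dx": 0,"dy": 0,"dz": 0,"wx": 0,"wy": 0,"wz": 0.26},
  {"dx": 0,"dy": 0,"dz": 0,"wx": 0,"wy": 0,"wz": 0.4},
  {"dx": 0,"dy": 0,"dz": 0,"wx": 0,"wy": 0,"wz": 0.4},
  {"dx": 0,"dy": 0,"dz": 0,"wx": 0,"wy": 0,"wz": 0.4},
])

```text
time: 4.32
position: [0.5854, 0.2863, 0.097]
eef_rot: [2.645, -1.266, -0.616]
contact_force: [-2.5, -3.1, 2.3]
finger_gap: 0.506
finger_force: 22.8
```

```bash
python3 - <<'E'
from h import *
show(); print(move(*rackpose(.09,.075,np.pi/4)))
E
```

```text
{'time': 4.325, 'joint_pos': [0.59, 0.663, 0.198, -0.277, -1.455, 0.169], 'position': [0.585, 0.286, 0.097], 'contact_force': [-2.545, -3.086, 2.288], 'torque': [-1.433, -0.344, 0.672], 'finger_gap': 0.506, 'finger_force': 22.784} tau6 -0.06
[-0.0026, -0.0034, -0.004, 0.0029, 0.0006, 0.0013]
```

The moment is ambiguous because of tool-fixed offsets: the tool-z part was -0.48 N m while moving and about 0 at rest. I'll release, back off and make the same twist in free air for a baseline.

Request:
step_arm([
  {"dx": 0,"dy": 0,"dz": 0,"wx": 0,"wy": 0,"wz": 0},
  {"dx": 0,"dy": 0,"dz": 0,"wx": 0,"wy": 0,"wz": 0},
  {"dx": 0,"dy": 0,"dz": 0,"wx": 0,"wy": 0,"wz": 0},
  {"dx": 0,"dy": 0,"dz": -0.08,"wx": 0,"wy": 0,"wz": 0},
  {"dx": 0,"dy": 0,"dz": -0.17,"wx": 0,"wy": 0,"wz": 0},
  {"dx": 0,"dy": 0,"dz": -0.2,"wx": 0,"wy": 0,"wz": 0},
  {"dx": 0,"dy": 0,"dz": -0.2,"wx": 0,"wy": 0,"wz": 0},
], grip=0.1)

```text
time: 5.2
position: [0.6111, 0.2844, 0.1514]
eef_rot: [2.646, -1.269, -0.614]
contact_force: [-0.6, -0.9, -0.4]
finger_gap: 0.904
finger_force: 0.0
```

```bash
cat >> h.py <<'E'
def tz():
    s=arm.read_state(); print('Mtool',R.from_rotvec(s['eef_rot']).inv().apply(s['torque']).round(3),'Ftool',R.from_rotvec(s['eef_rot']).inv().apply(s['contact_force']).round(2))
E
python3 - <<'E'
from h import *
show(); tz()
im=arm.capture('top'); cv2.imwrite('pics/t2.png',im[:,:,::-1])
def pr(f):
    im=cv2.imread(f)
    im=cv2.resize(im[172:210,195:295],None,fx=8,fy=8,interpolation=cv2.INTER_CUBIC).astype(float)
    return np.clip((im-15)*4,0,255)
cv2.imwrite('pics/t2c.png',np.vstack([pr('pics/top0.png'),pr('pics/t2.png')])[:600])
E
```

```text
{'time': 5.2, 'joint_pos': [0.57, 0.652, 0.308, -0.269, -1.575, 0.152], 'position': [0.611, 0.284, 0.151], 'contact_force': [-0.561, -0.909, -0.446], 'torque': [-0.185, -1.374, -0.042], 'finger_gap': 0.904, 'finger_force': 0.0} tau6 -0.018
Mtool [0.971 0.989 0.051] Ftool [0.52 0.84 0.6 ][ WARN:0@1.451] global loadsave.cpp:1063 imwrite_ Unsupported depth image for selected encoder is fallbacked to CV_8U.
```

View pics/t2c.png

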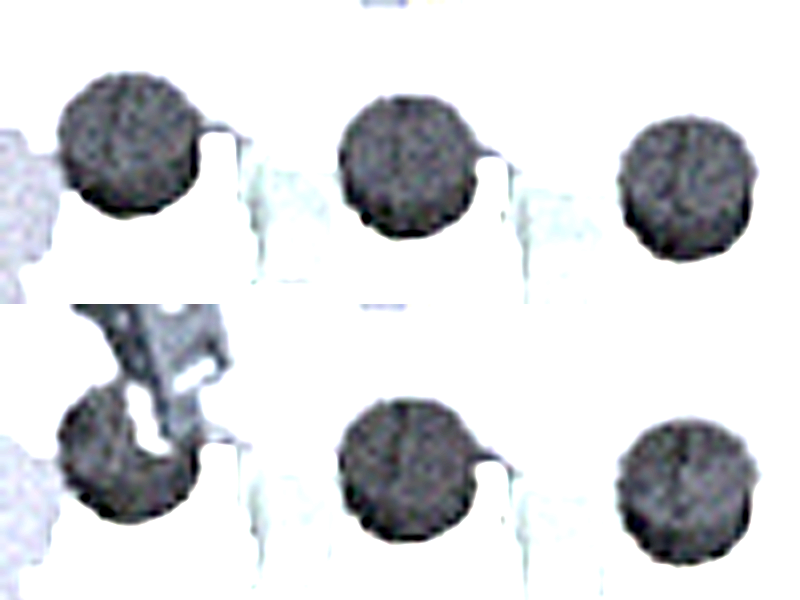

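Request:
step_arm([
  {"dx": 0,"dy": 0,"dz": 0,"wx": 0,"wy": 0,"wz": -0.15},
  {"dx": 0,"dy": 0,"dz": 0,"wx": 0,"wy": 0,"wz": -0.3},
  {"dx": 0,"dy": 0,"dz": 0,"wx": 0,"wy": 0,"wz": -0.45},
  {"dx": 0,"dy": 0,"dz": 0,"wx": 0,"wy": 0,"wz": -0.6},
])

```text
time: 5.75
position: [0.6101, 0.2842, 0.15]
eef_rot: [2.957, -0.63, -0.671]
contact_force: [-0.6, 0.6, -0.4]
finger_gap: 0.9
finger_force: 0.0
```

```bash
python3 - <<'E'
from h import *
show(); tz()
E
```

```text
{'time': 5.75, 'joint_pos': [0.571, 0.654, 0.306, -0.269, -1.574, 0.627], 'position': [0.61, 0.284, 0.15], 'contact_force': [-0.649, 0.622, -0.405], 'torque': [-0.184, -1.38, 0.009], 'finger_gap': 0.9, 'finger_force': 0.0} tau6 -1.557
Mtool [0.394 1.336 0.008] Ftool [-0.62 -0.38  0.67]
```

Free-air torque about the tool axis is about 0.01 N m, against about 0.49 N m during the twist. That points to a tight cap slipping in the fingers, and I'll check the rib in a picture once the gripper is out of the way. Next is the -y pot.

```bash
python3 - <<'E'
from h import *
print(move(*rackpose(-.09,.14)),move(*rackpose(-.09,.075)))
E
```

```text
[0.1831, 0.5688, -0.0247, 0.0019, 0.0031, -0.3964] [0.1836, 0.5684, 0.1919, 0.0019, 0.0031, -0.3964]
```

Request:
step_arm([
  {"dx": 0.05,"dy": 0.15,"dz": -0.025,"wx": 0,"wy": 0,"wz": -0.15},
  {"dx": 0.12,"dy": 0.33,"dz": -0.025,"wx": 0,"wy": 0,"wz": -0.3},
  {"dx": 0.17,"dy": 0.5,"dz": -0.025,"wx": 0,"wy": 0,"wz": -0.396},
  {"dx": 0.183,"dy": 0.569,"dz": -0.025,"wx": 0.002,"wy": 0.003,"wz": -0.396},
  {"dx": 0.183,"dy": 0.569,"dz": -0.01,"wx": 0.002,"wy": 0.003,"wz": -0.396},
  {"dx": 0.183,"dy": 0.569,"dz": 0,"wx": 0.002,"wy": 0.003,"wz": -0.396},
])

```text
time: 6.5
position: [0.5907, 0.1069, 0.1509]
eef_rot: [-3.04, 0.171, 0.672]
contact_force: [0.1, 0.0, 1.2]
finger_gap: 0.9
finger_force: 0.0
```

```bash
python3 - <<'E'
from h import *
show(); tz(); print(move(*rackpose(-.09,.075)))
im=arm.capture('top'); cv2.imwrite('pics/t3.png',im[:,:,::-1])
a=[]
for f in('top0','t3'):
    im=cv2.imread(f'pics/{f}.png')[172:210,195:295].astype(float)
    a.append(np.clip((cv2.resize(im,None,fx=8,fy=8,interpolation=cv2.INTER_CUBIC)-15)*4,0,255).astype(np.uint8))
cv2.imwrite('pics/t3c.png',np.vstack(a)[:600])
E
```

```text
{'time': 6.5, 'joint_pos': [0.377, 0.561, 0.11, -0.199, -1.511, 1.133], 'position': [0.591, 0.107, 0.151], 'contact_force': [0.084, 0.003, 1.193], 'torque': [-0.142, -1.409, -0.014], 'finger_gap': 0.9, 'finger_force': 0.0} tau6 -0.005
Mtool [0.021 1.416 0.007] Ftool [-0.43 -0.01 -1.12]
[0.0017, 0.0032, 0.1939, -0.0011, -0.0013, -0.005]
```

View pics/t3c.png

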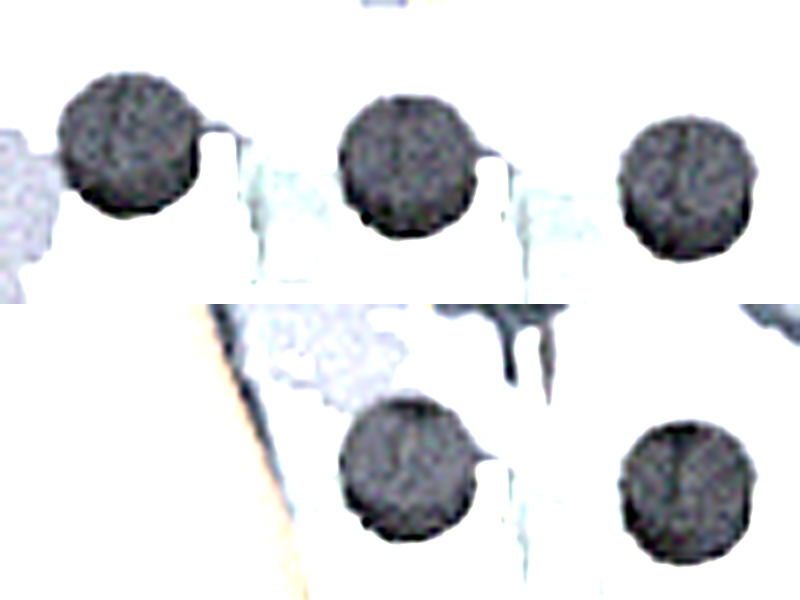

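The arm now hides the left cap; the ribs on the middle and right caps look unchanged at about (400,455) and (680,455). I'll test the -y pot and compare torques.

Request:
step_arm([
  {"dx": 0.002,"dy": 0.003,"dz": 0.05,"wx": 0,"wy": 0,"wz": -0.005},
  {"dx": 0.002,"dy": 0.003,"dz": 0.1,"wx": 0,"wy": 0,"wz": -0.005},
  {"dx": 0.002,"dy": 0.003,"dz": 0.15,"wx": 0,"wy": 0,"wz": -0.005},
  {"dx": 0.002,"dy": 0.003,"dz": 0.192,"wx": 0,"wy": 0,"wz": -0.005},
  {"dx": 0.002,"dy": 0.003,"dz": 0.192,"wx": 0,"wy": 0,"wz": -0.005},
])

```text
time: 7.18
position: [0.5665, 0.1076, 0.0982]
eef_rot: [-3.04, 0.166, 0.674]
contact_force: [0.1, 0.3, 0.8]
finger_gap: 0.899
finger_force: 0.0
```

Request:
step_arm([
  {"dx": 0,"dy": 0,"dz": 0,"wx": 0,"wy": 0,"wz": 0},
  {"dx": 0,"dy": 0,"dz": 0,"wx": 0,"wy": 0,"wz": 0},
  {"dx": 0,"dy": 0,"dz": 0,"wx": 0,"wy": 0,"wz": 0},
  {"dx": 0,"dy": 0,"dz": 0,"wx": 0,"wy": 0,"wz": 0},
  {"dx": 0,"dy": 0,"dz": 0,"wx": 0,"wy": 0,"wz": 0},
], grip=1, force=20)

```text
time: 7.8
position: [0.5681, 0.1077, 0.0998]
eef_rot: [-3.04, 0.165, 0.668]
contact_force: [2.6, -0.3, 4.3]
finger_gap: 0.505
finger_force: 21.6
```

Request:
step_arm([
  {"dx": 0,"dy": 0,"dz": 0,"wx": 0,"wy": 0,"wz": 0.15},
  {"dx": 0,"dy": 0,"dz": 0,"wx": 0,"wy": 0,"wz": 0.3},
  {"dx": 0,"dy": 0,"dz": 0,"wx": 0,"wy": 0,"wz": 0.45},
  {"dx": 0,"dy": 0,"dz": 0,"wx": 0,"wy": 0,"wz": 0.6},
])

```text
time: 8.3
position: [0.5681, 0.1077, 0.0998]
eef_rot: [2.869, -0.861, -0.648]
contact_force: [1.8, 0.0, 4.6]
finger_gap: 0.508
finger_force: 21.7
```

```bash
python3 - <<'E'
from h import *
show(); tz()
E
```

```text
{'time': 8.3, 'joint_pos': [0.39, 0.575, 0.007, -0.206, -1.392, 0.674], 'position': [0.568, 0.108, 0.1], 'contact_force': [1.831, 0.028, 4.563], 'torque': [-0.192, -1.513, 0.086], 'finger_gap': 0.508, 'finger_force': 21.7} tau6 1.506
Mtool [ 0.643  1.384 -0.068] Ftool [-0.34 -0.08 -4.9 ]
```

Request:
step_arm([
  {"dx": 0,"dy": 0,"dz": 0,"wx": 0,"wy": 0,"wz": 0.13},
  {"dx": 0,"dy": 0,"dz": 0,"wx": 0,"wy": 0,"wz": 0.26},
  {"dx": 0,"dy": 0,"dz": 0,"wx": 0,"wy": 0,"wz": 0.4},
  {"dx": 0,"dy": 0,"dz": 0,"wx": 0,"wy": 0,"wz": 0.4},
  {"dx": 0,"dy": 0,"dz": 0,"wx": 0,"wy": 0,"wz": 0.4},
])

```text
time: 8.93
position: [0.5681, 0.1077, 0.0998]
eef_rot: [2.651, -1.266, -0.61]
contact_force: [2.7, -1.2, 5.2]
finger_gap: 0.507
finger_force: 21.8
```

```bash
python3 - <<'E'
from h import *
show(); tz();print(move(*rackpose(-.09,.075,np.pi/4)))
E
```

```text
{'time': 8.925, 'joint_pos': [0.39, 0.575, 0.007, -0.206, -1.392, 0.366], 'position': [0.568, 0.108, 0.1], 'contact_force': [2.664, -1.153, 5.196], 'torque': [-0.267, -1.541, -0.07], 'finger_gap': 0.507, 'finger_force': 21.788} tau6 0.017
Mtool [1.058 1.149 0.104] Ftool [ 0.84  0.37 -5.88]
[-0.0031, -0.0002, 0.0076, -0.004, -0.002, 0.0036]
```

The -y pot's cap is loose: about 0.07 N m while turning, against 0.49 N m for the +y pot. It has turned 45° in the rack and is still gripped, so I'll draw it out along the axis now.

Request:
step_arm([
  {"dx": 0,"dy": 0,"dz": 0,"wx": 0,"wy": 0,"wz": 0},
  {"dx": 0,"dy": 0,"dz": -0.05,"wx": 0,"wy": 0,"wz": 0},
  {"dx": 0,"dy": 0,"dz": -0.1,"wx": 0,"wy": 0,"wz": 0},
  {"dx": 0,"dy": 0,"dz": -0.16,"wx": 0,"wy": 0,"wz": 0},
  {"dx": 0,"dy": 0,"dz": -0.24,"wx": 0,"wy": 0,"wz": 0},
  {"dx": 0,"dy": 0,"dz": -0.33,"wx": 0,"wy": 0,"wz": 0},
  {"dx": 0,"dy": 0,"dz": -0.35,"wx": 0,"wy": 0,"wz": 0},
  {"dx": 0,"dy": 0,"dz": -0.35,"wx": 0,"wy": 0,"wz": 0},
], force=40)

```text
time: 9.93
position: [0.6113, 0.1029, 0.1944]
eef_rot: [2.648, -1.27, -0.612]
contact_force: [-0.4, -0.7, -2.8]
finger_gap: 0.501
finger_force: 41.3
```

```bash
cat >> h.py <<'E'
TR=np.array([.5778,-.2311,0]); TY=-.137
def traypose(y,b,h,tw=np.pi/4):
    "pot bottom at height b over tray spot (-.025,y)"
    p=TR+R.from_euler('z',TY).apply([-.025,y,0]); p[2]=b+h
    return p,R.from_euler('z',YAW)*R.from_euler('x',180,degrees=True)*R.from_euler('z',tw)
E
python3 - <<'E'
from h import *
show(); tz()
p,Rt=traypose(-.055,.12,.077); print(p,move(p,Rt))
s=arm.read_state(); q=p.copy(); q[:2]=.5*(q[:2]+np.array(s['position'])[:2]); q[2]=.2; print('mid',move(q,Rt))
E
```

```text
{'time': 9.925, 'joint_pos': [0.362, 0.557, 0.207, -0.194, -1.611, 0.345], 'position': [0.611, 0.103, 0.194], 'contact_force': [-0.407, -0.728, -2.849], 'torque': [-0.146, -1.715, -0.014], 'finger_gap': 0.501, 'finger_force': 41.253} tau6 -0.008
Mtool [ 1.247  1.187 -0.008] Ftool [ 1.19 -0.09  2.72]
[ 0.54552279 -0.28217036  0.197     ] [0.8659, 0.9722, 0.0232, 0.3898, 0.3926, -0.0004]
mid [0.4287, 0.4904, -0.0014, 0.3898, 0.3926, -0.0004]
```

Request:
step_arm([
  {"dx": 0.06,"dy": 0.06,"dz": 0,"wx": 0.04,"wy": 0.04,"wz": 0},
  {"dx": 0.17,"dy": 0.19,"dz": 0,"wx": 0.1,"wy": 0.1,"wz": 0},
  {"dx": 0.29,"dy": 0.33,"dz": 0,"wx": 0.18,"wy": 0.18,"wz": 0},
  {"dx": 0.42,"dy": 0.47,"dz": 0,"wx": 0.25,"wy": 0.25,"wz": 0},
  {"dx": 0.55,"dy": 0.62,"dz": 0.01,"wx": 0.32,"wy": 0.32,"wz": 0},
  {"dx": 0.68,"dy": 0.76,"dz": 0.02,"wx": 0.38,"wy": 0.38,"wz": 0},
  {"dx": 0.79,"dy": 0.89,"dz": 0.023,"wx": 0.39,"wy": 0.3926,"wz": 0},
  {"dx": 0.866,"dy": 0.972,"dz": 0.023,"wx": 0.39,"wy": 0.3926,"wz": 0},
])

```text
time: 10.92
position: [0.5435, -0.2837, 0.1965]
eef_rot: [2.832, -1.36, -0.003]
contact_force: [1.7, 0.2, -2.1]
finger_gap: 0.499
finger_force: 41.3
```

Request:
step_arm([
  {"dx": 0,"dy": 0,"dz": 0,"wx": 0,"wy": 0,"wz": 0},
  {"dx": 0,"dy": 0,"dz": 0,"wx": 0,"wy": 0,"wz": 0},
])

```text
time: 11.18
position: [0.545, -0.2818, 0.1963]
eef_rot: [2.832, -1.359, -0.003]
contact_force: [-0.0, 0.5, -2.4]
finger_gap: 0.505
finger_force: 41.4
```

```bash
python3 - <<'E'
from h import *
show(); tz(); print(move(*traypose(-.055,.12,.077)),move(*traypose(-.055,.010,.077)))
v=[]
for n,(x,y) in(('top',(300,60)),('scene',(180,180))):
    im=arm.capture(n)[:,:,::-1]; v.append(cv2.resize(im[y:y+200,x:x+200],(400,400),interpolation=cv2.INTER_CUBIC))
im=cv2.imread('pics/t3.png');cv2.imwrite('pics/n4.png',np.hstack(v))
a=[]
top=arm.capture('top')[:,:,::-1]
for im in(cv2.imread('pics/top0.png'),top):
    im=im[172:210,195:295].astype(float)
    a.append(np.clip((cv2.resize(im,None,fx=4,fy=4,interpolation=cv2.INTER_CUBIC)-15)*4,0,255).astype(np.uint8))
cv2.imwrite('pics/n4.png',np.vstack([np.hstack(v),np.hstack(a)]))
E
```

```text
{'time': 11.175, 'joint_pos': [-0.159, 0.299, -0.203, 0.0, -1.07, 0.836], 'position': [0.545, -0.282, 0.196], 'contact_force': [-0.033, 0.523, -2.421], 'torque': [0.078, -0.024, 0.077], 'finger_gap': 0.505, 'finger_force': 41.417} tau6 0.028
Mtool [ 0.068 -0.046 -0.077] Ftool [-0.43 -0.3   2.42]
[0.0021, -0.0007, -0.0022, 0.0015, 0.0017, -0.0008] [0.0026, -0.0011, 0.3644, 0.0015, 0.0017, -0.0008]
```

View pics/n4.png

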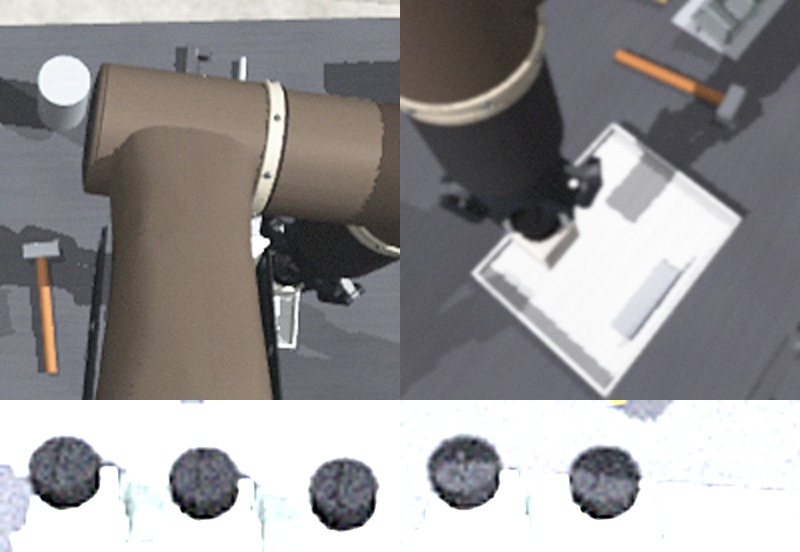

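The pot hangs upright over the tray, with its body at about (545,245) in the scene half. Both remaining pots stay seated at (463,472) and (604,482). I'll lower it now.

Request:
step_arm([
  {"dx": 0.002,"dy": 0,"dz": 0.06,"wx": 0.001,"wy": 0.002,"wz": 0},
  {"dx": 0.002,"dy": 0,"dz": 0.15,"wx": 0.001,"wy": 0.002,"wz": 0},
  {"dx": 0.002,"dy": 0,"dz": 0.24,"wx": 0.001,"wy": 0.002,"wz": 0},
  {"dx": 0.002,"dy": 0,"dz": 0.31,"wx": 0.001,"wy": 0.002,"wz": 0},
  {"dx": 0.002,"dy": 0,"dz": 0.35,"wx": 0.001,"wy": 0.002,"wz": 0},
  {"dx": 0.002,"dy": 0,"dz": 0.364,"wx": 0.001,"wy": 0.002,"wz": 0},
  {"dx": 0.002,"dy": 0,"dz": 0.364,"wx": 0.001,"wy": 0.002,"wz": 0},
])

```text
time: 12.2
position: [0.5466, -0.2826, 0.0885]
eef_rot: [2.833, -1.357, 0.004]
contact_force: [-0.6, 0.3, -1.0]
finger_gap: 0.504
finger_force: 41.4
```

Request:
step_arm([
  {"dx": 0,"dy": 0,"dz": 0.005,"wx": 0,"wy": 0,"wz": 0},
  {"dx": 0,"dy": 0,"dz": 0.01,"wx": 0,"wy": 0,"wz": 0},
  {"dx": 0,"dy": 0,"dz": 0.012,"wx": 0,"wy": 0,"wz": 0},
])

```text
time: 12.58
position: [0.5462, -0.2828, 0.0847]
eef_rot: [2.833, -1.358, 0.004]
contact_force: [0.8, -0.3, -2.4]
finger_gap: 0.502
finger_force: 41.4
```

Request:
step_arm([
  {"dx": 0,"dy": 0,"dz": 0.003,"wx": 0,"wy": 0,"wz": 0},
  {"dx": 0,"dy": 0,"dz": 0.006,"wx": 0,"wy": 0,"wz": 0},
])

```text
time: 12.82
position: [0.5462, -0.2828, 0.0827]
eef_rot: [2.833, -1.358, 0.003]
contact_force: [-0.1, -0.4, -1.7]
finger_gap: 0.504
finger_force: 41.4
```

Request:
step_arm([
  {"dx": 0,"dy": 0,"dz": 0.003,"wx": 0,"wy": 0,"wz": 0},
  {"dx": 0,"dy": 0,"dz": 0.005,"wx": 0,"wy": 0,"wz": 0},
  {"dx": 0,"dy": 0,"dz": 0.005,"wx": 0,"wy": 0,"wz": 0},
])

```text
time: 13.2
position: [0.5463, -0.2829, 0.0817]
eef_rot: [2.833, -1.358, 0.004]
contact_force: [-1.9, 0.8, 3.4]
finger_gap: 0.504
finger_force: 42.0
```

Request:
step_arm([
  {"dx": 0,"dy": 0,"dz": 0.003,"wx": 0,"wy": 0,"wz": 0},
  {"dx": 0,"dy": 0,"dz": 0.003,"wx": 0,"wy": 0,"wz": 0},
])

```text
time: 13.45
position: [0.5464, -0.2829, 0.0817]
eef_rot: [2.833, -1.357, 0.005]
contact_force: [-4.1, 1.6, 11.5]
finger_gap: 0.504
finger_force: 42.8
```

It touched down with contact force rising to 11 N, so I'll release and rise.

Request:
step_arm([
  {"dx": 0,"dy": 0,"dz": -0.002,"wx": 0,"wy": 0,"wz": 0},
  {"dx": 0,"dy": 0,"dz": -0.002,"wx": 0,"wy": 0,"wz": 0},
  {"dx": 0,"dy": 0,"dz": -0.002,"wx": 0,"wy": 0,"wz": 0},
  {"dx": 0,"dy": 0,"dz": -0.06,"wx": 0,"wy": 0,"wz": 0},
  {"dx": 0,"dy": 0,"dz": -0.18,"wx": 0,"wy": 0,"wz": 0},
  {"dx": 0,"dy": 0,"dz": -0.32,"wx": 0,"wy": 0,"wz": 0},
  {"dx": 0,"dy": 0,"dz": -0.38,"wx": 0,"wy": 0,"wz": 0},
], grip=0.1, force=20)

```text
time: 14.32
position: [0.5472, -0.2831, 0.1986]
eef_rot: [-2.833, 1.357, -0.011]
contact_force: [0.6, -0.3, -0.8]
finger_gap: 0.901
finger_force: 0.0
```

```bash
python3 - <<'E'
from h import *
show(); print(move(*rackpose(0,.16)))
im=arm.capture('scene'); cv2.imwrite('pics/s5.png',im[:,:,::-1])
P=traypose(-.055,.004,0)[0]; print('exp px bottom, captop',proj('scene',[P,P+[0,0,.086]]).round(1), capcen('scene',P,np.eye(3)), [ (b[0].round(1),b[1]) for b in blobs(im,[capcen('scene',P,np.eye(3))],48)])
E
```

```text
{'time': 14.325, 'joint_pos': [-0.16, 0.296, -0.202, 0.002, -1.066, 0.836], 'position': [0.547, -0.283, 0.199], 'contact_force': [0.598, -0.268, -0.761], 'torque': [-0.01, -0.011, 0.001], 'finger_gap': 0.901, 'finger_force': 0.0} tau6 0.0
[-1.1049, -1.1652, 0.0755, -0.2188, -0.5356, -0.9835]
exp px bottom, captop [[261.2 316.4]
 [256.  305.2]] [256.73456559 306.99268075] [(array([257. , 306.7]), np.int32(248))]
```

The pot stands where planned, with its cap within 0.3 px of the expected (257,307). On to the middle pot.

Request:
step_arm([
  {"dx": -0.1,"dy": -0.1,"dz": 0,"wx": -0.03,"wy": -0.07,"wz": -0.12},
  {"dx": -0.24,"dy": -0.25,"dz": 0,"wx": -0.06,"wy": -0.14,"wz": -0.26},
  {"dx": -0.38,"dy": -0.4,"dz": 0,"wx": -0.09,"wy": -0.22,"wz": -0.4},
  {"dx": -0.52,"dy": -0.55,"dz": 0,"wx": -0.12,"wy": -0.3,"wz": -0.54},
  {"dx": -0.66,"dy": -0.7,"dz": 0,"wx": -0.15,"wy": -0.38,"wz": -0.68},
  {"dx": -0.8,"dy": -0.84,"dz": 0,"wx": -0.19,"wy": -0.46,"wz": -0.84},
  {"dx": -0.9,"dy": -0.95,"dz": 0,"wx": -0.2188,"wy": -0.5356,"wz": -0.9835},
  {"dx": -0.95,"dy": -1,"dz": 0,"wx": -0.2188,"wy": -0.5356,"wz": -0.9835},
])

```text
time: 15.38
position: [0.6017, 0.1301, 0.1928]
eef_rot: [-3.037, 0.161, 0.684]
contact_force: [-0.6, -0.5, -0.2]
finger_gap: 0.901
finger_force: 0.0
```

```bash
python3 - <<'E'
from h import *
show(); print(move(*rackpose(0,.13)))
E
```

```text
{'time': 15.375, 'joint_pos': [0.399, 0.554, 0.202, -0.21, -1.611, 1.1], 'position': [0.602, 0.13, 0.193], 'contact_force': [-0.563, -0.489, -0.236], 'torque': [-0.186, -1.419, 0.06], 'finger_gap': 0.901, 'finger_force': 0.0} tau6 0.91
[0.0371, -0.2162, 0.1484, 0.0007, 0.0089, 0.0035]
```

Request:
step_arm([
  {"dx": 0.02,"dy": -0.1,"dz": 0,"wx": 0,"wy": 0.005,"wz": 0},
  {"dx": 0.037,"dy": -0.19,"dz": 0.01,"wx": 0,"wy": 0.007,"wz": 0},
  {"dx": 0.037,"dy": -0.205,"dz": 0.07,"wx": 0,"wy": 0.007,"wz": 0},
  {"dx": 0.037,"dy": -0.205,"dz": 0.13,"wx": 0,"wy": 0.007,"wz": 0},
  {"dx": 0.037,"dy": -0.205,"dz": 0.14,"wx": 0,"wy": 0.007,"wz": 0},
  {"dx": 0.037,"dy": -0.205,"dz": 0.14,"wx": 0,"wy": 0.007,"wz": 0},
])

```text
time: 16.12
position: [0.6004, 0.1891, 0.1515]
eef_rot: [-3.039, 0.166, 0.672]
contact_force: [-0.4, 0.3, 0.5]
finger_gap: 0.899
finger_force: 0.0
```

```bash
python3 - <<'E'
from h import *
show(); print(move(*rackpose(0,.075)))
E
```

```text
{'time': 16.125, 'joint_pos': [0.472, 0.595, 0.189, -0.234, -1.536, 1.042], 'position': [0.6, 0.189, 0.151], 'contact_force': [-0.385, 0.286, 0.492], 'torque': [-0.155, -1.329, 0.036], 'finger_gap': 0.899, 'finger_force': 0.0} tau6 0.002
[0.0004, -0.0209, 0.1966, -0.0014, -0.0011, -0.0006]
```

Request:
step_arm([
  {"dx": 0,"dy": -0.02,"dz": 0.04,"wx": 0,"wy": 0,"wz": 0},
  {"dx": 0,"dy": -0.021,"dz": 0.1,"wx": 0,"wy": 0,"wz": 0},
  {"dx": 0,"dy": -0.021,"dz": 0.15,"wx": 0,"wy": 0,"wz": 0},
  {"dx": 0,"dy": -0.021,"dz": 0.194,"wx": 0,"wy": 0,"wz": 0},
  {"dx": 0,"dy": -0.021,"dz": 0.194,"wx": 0,"wy": 0,"wz": 0},
])

```text
time: 16.75
position: [0.5755, 0.1983, 0.0973]
eef_rot: [-3.04, 0.165, 0.676]
contact_force: [-0.4, -0.5, 0.7]
finger_gap: 0.902
finger_force: 0.0
```

Request:
step_arm([
  {"dx": 0,"dy": 0,"dz": 0,"wx": 0,"wy": 0,"wz": 0},
  {"dx": 0,"dy": 0,"dz": 0,"wx": 0,"wy": 0,"wz": 0},
  {"dx": 0,"dy": 0,"dz": 0,"wx": 0,"wy": 0,"wz": 0},
  {"dx": 0,"dy": 0,"dz": 0,"wx": 0,"wy": 0,"wz": 0},
  {"dx": 0,"dy": 0,"dz": 0,"wx": 0,"wy": 0,"wz": 0},
], grip=1, force=20)

```text
time: 17.38
position: [0.5771, 0.1984, 0.099]
eef_rot: [-3.039, 0.165, 0.671]
contact_force: [2.1, -1.3, 3.5]
finger_gap: 0.507
finger_force: 23.2
```

Request:
step_arm([
  {"dx": 0,"dy": 0,"dz": 0,"wx": 0,"wy": 0,"wz": 0.15},
  {"dx": 0,"dy": 0,"dz": 0,"wx": 0,"wy": 0,"wz": 0.3},
  {"dx": 0,"dy": 0,"dz": 0,"wx": 0,"wy": 0,"wz": 0.45},
  {"dx": 0,"dy": 0,"dz": 0,"wx": 0,"wy": 0,"wz": 0.6},
])

```text
time: 17.88
position: [0.577, 0.1986, 0.0991]
eef_rot: [2.868, -0.861, -0.65]
contact_force: [1.4, -0.2, 4.3]
finger_gap: 0.512
finger_force: 23.2
```

```bash
python3 - <<'E'
from h import *
show(); tz()
E
```

```text
{'time': 17.875, 'joint_pos': [0.497, 0.611, 0.091, -0.246, -1.419, 0.573], 'position': [0.577, 0.199, 0.099], 'contact_force': [1.373, -0.232, 4.264], 'torque': [-0.156, -1.278, 0.091], 'finger_gap': 0.512, 'finger_force': 23.219} tau6 1.504
Mtool [ 0.54   1.17  -0.077] Ftool [-0.44  0.31 -4.45]
```

Request:
step_arm([
  {"dx": 0,"dy": 0,"dz": 0,"wx": 0,"wy": 0,"wz": 0.13},
  {"dx": 0,"dy": 0,"dz": 0,"wx": 0,"wy": 0,"wz": 0.26},
  {"dx": 0,"dy": 0,"dz": 0,"wx": 0,"wy": 0,"wz": 0.4},
  {"dx": 0,"dy": 0,"dz": 0,"wx": 0,"wy": 0,"wz": 0.4},
  {"dx": 0,"dy": 0,"dz": 0,"wx": 0,"wy": 0,"wz": 0.4},
])

```text
time: 18.5
position: [0.5771, 0.1984, 0.0989]
eef_rot: [2.65, -1.266, -0.612]
contact_force: [4.3, -1.3, 5.8]
finger_gap: 0.51
finger_force: 23.3
```

```bash
python3 - <<'E'
from h import *
show(); tz();print(move(*rackpose(0,.075,np.pi/4)))
E
```

```text
{'time': 18.5, 'joint_pos': [0.497, 0.611, 0.091, -0.246, -1.418, 0.265], 'position': [0.577, 0.198, 0.099], 'contact_force': [4.328, -1.263, 5.783], 'torque': [-0.521, -1.827, 0.038], 'finger_gap': 0.51, 'finger_force': 23.272} tau6 0.044
Mtool [1.104 1.544 0.097] Ftool [ 1.68 -0.57 -7.12]
[0.0004, 0.0015, 0.0038, -0.003, -0.0006, 0.0032]
```

The middle cap is loose too (0.077 N m), so only the +y cap is tight. I'll draw the middle pot out.

Request:
step_arm([
  {"dx": 0,"dy": 0,"dz": 0,"wx": 0,"wy": 0,"wz": 0},
  {"dx": 0,"dy": 0,"dz": -0.05,"wx": 0,"wy": 0,"wz": 0},
  {"dx": 0,"dy": 0,"dz": -0.1,"wx": 0,"wy": 0,"wz": 0},
  {"dx": 0,"dy": 0,"dz": -0.16,"wx": 0,"wy": 0,"wz": 0},
  {"dx": 0,"dy": 0,"dz": -0.24,"wx": 0,"wy": 0,"wz": 0},
  {"dx": 0,"dy": 0,"dz": -0.33,"wx": 0,"wy": 0,"wz": 0},
  {"dx": 0,"dy": 0,"dz": -0.36,"wx": 0,"wy": 0,"wz": 0},
  {"dx": 0,"dy": 0,"dz": -0.36,"wx": 0,"wy": 0,"wz": 0},
], force=40)

```text
time: 19.5
position: [0.622, 0.1935, 0.1967]
eef_rot: [2.648, -1.27, -0.613]
contact_force: [0.1, -0.1, -3.1]
finger_gap: 0.498
finger_force: 41.1
```

```bash
python3 - <<'E'
from h import *
show(); tz()
p,Rt=traypose(.055,.12,.077); print(p,move(p,Rt))
E
```

```text
{'time': 19.5, 'joint_pos': [0.464, 0.596, 0.298, -0.233, -1.642, 0.24], 'position': [0.622, 0.193, 0.197], 'contact_force': [0.093, -0.122, -3.07], 'torque': [-0.12, -1.686, 0.052], 'finger_gap': 0.498, 'finger_force': 41.12} tau6 -0.017
Mtool [ 1.219  1.17  -0.077] Ftool [ 1.07 -0.9   2.74]
[ 0.5605457  -0.17320104  0.197     ] [0.8287, 0.9211, 0.0266, 0.39, 0.3936, -0.0003]
```

Request:
step_arm([
  {"dx": 0.06,"dy": 0.06,"dz": 0,"wx": 0.04,"wy": 0.04,"wz": 0},
  {"dx": 0.16,"dy": 0.18,"dz": 0,"wx": 0.1,"wy": 0.1,"wz": 0},
  {"dx": 0.28,"dy": 0.31,"dz": 0,"wx": 0.18,"wy": 0.18,"wz": 0},
  {"dx": 0.4,"dy": 0.45,"dz": 0,"wx": 0.25,"wy": 0.25,"wz": 0},
  {"dx": 0.53,"dy": 0.59,"dz": 0.01,"wx": 0.32,"wy": 0.32,"wz": 0},
  {"dx": 0.65,"dy": 0.72,"dz": 0.02,"wx": 0.38,"wy": 0.38,"wz": 0},
  {"dx": 0.76,"dy": 0.84,"dz": 0.026,"wx": 0.39,"wy": 0.393,"wz": 0},
  {"dx": 0.829,"dy": 0.921,"dz": 0.026,"wx": 0.39,"wy": 0.393,"wz": 0},
])

```text
time: 20.5
position: [0.5583, -0.1748, 0.1963]
eef_rot: [2.831, -1.359, -0.004]
contact_force: [0.4, -0.3, -1.9]
finger_gap: 0.497
finger_force: 41.3
```

Request:
step_arm([
  {"dx": 0,"dy": 0,"dz": 0,"wx": 0,"wy": 0,"wz": 0},
  {"dx": 0,"dy": 0,"dz": 0,"wx": 0,"wy": 0,"wz": 0},
])

```text
time: 20.75
position: [0.5599, -0.1731, 0.1964]
eef_rot: [2.832, -1.358, -0.003]
contact_force: [0.5, 0.2, -1.3]
finger_gap: 0.504
finger_force: 41.4
```

```bash
python3 - <<'E'
from h import *
show(); tz(); print(move(*traypose(.055,.010,.0775)))
im=arm.capture('scene')[:,:,::-1]; cv2.imwrite('pics/n6.png',cv2.resize(im[100:400,150:550],(800,600),interpolation=cv2.INTER_CUBIC))
E
```

```text
{'time': 20.75, 'joint_pos': [0.034, 0.256, -0.264, -0.0, -1.054, 0.643], 'position': [0.56, -0.173, 0.196], 'contact_force': [0.465, 0.153, -1.329], 'torque': [0.012, -0.02, -0.015], 'finger_gap': 0.504, 'finger_force': 41.374} tau6 0.027
Mtool [0.023 0.003 0.015] Ftool [ 0.17 -0.46  1.33]
[0.0022, -0.0021, 0.3629, 0.0024, 0.0018, -0.0005]
```

View pics/n6.png

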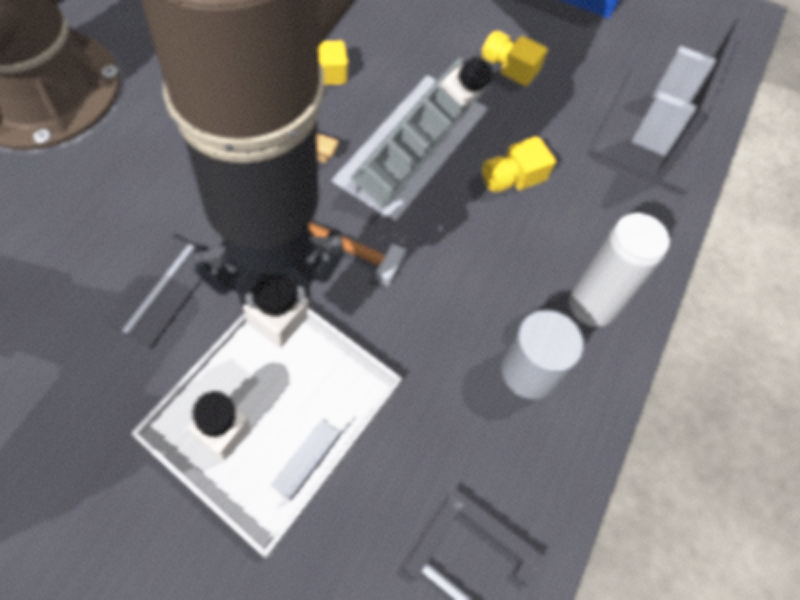

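The first pot stands upright in the tray at (215,420), the second is held above its spot at (278,305), and the tight pot is still seated in the rack at (468,80). Lowering the second one.

Request:
step_arm([
  {"dx": 0.002,"dy": -0.002,"dz": 0.06,"wx": 0.002,"wy": 0.002,"wz": 0},
  {"dx": 0.002,"dy": -0.002,"dz": 0.15,"wx": 0.002,"wy": 0.002,"wz": 0},
  {"dx": 0.002,"dy": -0.002,"dz": 0.24,"wx": 0.002,"wy": 0.002,"wz": 0},
  {"dx": 0.002,"dy": -0.002,"dz": 0.31,"wx": 0.002,"wy": 0.002,"wz": 0},
  {"dx": 0.002,"dy": -0.002,"dz": 0.35,"wx": 0.002,"wy": 0.002,"wz": 0},
  {"dx": 0.002,"dy": -0.002,"dz": 0.363,"wx": 0.002,"wy": 0.002,"wz": 0},
  {"dx": 0.002,"dy": -0.002,"dz": 0.363,"wx": 0.002,"wy": 0.002,"wz": 0},
])

```text
time: 21.68
position: [0.5617, -0.1733, 0.0886]
eef_rot: [2.833, -1.357, 0.003]
contact_force: [-0.2, -0.5, -1.0]
finger_gap: 0.503
finger_force: 41.5
```

Request:
step_arm([
  {"dx": 0,"dy": 0,"dz": 0.005,"wx": 0,"wy": 0,"wz": 0},
  {"dx": 0,"dy": 0,"dz": 0.01,"wx": 0,"wy": 0,"wz": 0},
  {"dx": 0,"dy": 0,"dz": 0.015,"wx": 0,"wy": 0,"wz": 0},
  {"dx": 0,"dy": 0,"dz": 0.018,"wx": 0,"wy": 0,"wz": 0},
])

```text
time: 22.18
position: [0.5613, -0.1735, 0.0829]
eef_rot: [2.833, -1.358, 0.002]
contact_force: [0.3, -0.1, -1.8]
finger_gap: 0.499
finger_force: 41.5
```

Request:
step_arm([
  {"dx": 0,"dy": 0,"dz": 0.003,"wx": 0,"wy": 0,"wz": 0},
  {"dx": 0,"dy": 0,"dz": 0.005,"wx": 0,"wy": 0,"wz": 0},
  {"dx": 0,"dy": 0,"dz": 0.005,"wx": 0,"wy": 0,"wz": 0},
])

```text
time: 22.55
position: [0.5613, -0.1735, 0.0813]
eef_rot: [2.833, -1.358, 0.002]
contact_force: [0.4, -0.3, -2.0]
finger_gap: 0.503
finger_force: 41.5
```

Request:
step_arm([
  {"dx": 0,"dy": 0,"dz": 0.002,"wx": 0,"wy": 0,"wz": 0},
  {"dx": 0,"dy": 0,"dz": 0.004,"wx": 0,"wy": 0,"wz": 0},
  {"dx": 0,"dy": 0,"dz": 0.004,"wx": 0,"wy": 0,"wz": 0},
])

```text
time: 22.92
position: [0.5616, -0.1737, 0.0809]
eef_rot: [2.833, -1.357, 0.003]
contact_force: [-2.0, -0.3, 5.3]
finger_gap: 0.501
finger_force: 42.2
```

Contact made, so I'll release and rise.

Request:
step_arm([
  {"dx": 0,"dy": 0,"dz": 0,"wx": 0,"wy": 0,"wz": 0},
  {"dx": 0,"dy": 0,"dz": 0,"wx": 0,"wy": 0,"wz": 0},
  {"dx": 0,"dy": 0,"dz": 0,"wx": 0,"wy": 0,"wz": 0},
  {"dx": 0,"dy": 0,"dz": -0.06,"wx": 0,"wy": 0,"wz": 0},
  {"dx": 0,"dy": 0,"dz": -0.18,"wx": 0,"wy": 0,"wz": 0},
  {"dx": 0,"dy": 0,"dz": -0.32,"wx": 0,"wy": 0,"wz": 0},
  {"dx": 0,"dy": 0,"dz": -0.45,"wx": 0,"wy": 0,"wz": 0},
  {"dx": 0,"dy": 0,"dz": -0.45,"wx": 0,"wy": 0,"wz": 0},
], grip=0.1, force=20)

```text
time: 23.92
position: [0.563, -0.1736, 0.2188]
eef_rot: [-2.831, 1.356, -0.012]
contact_force: [0.3, 0.3, -0.7]
finger_gap: 0.903
finger_force: 0.0
```

```bash
python3 - <<'E'
from h import *
show()
im=arm.capture('scene'); top=arm.capture('top')
Rm=(R.from_euler('z',YAW)*R.from_euler('y',25,degrees=True)).as_matrix()
for nm,P,M in(('t1',traypose(-.055,.004,0)[0],np.eye(3)),('t2',traypose(.055,.004,0)[0],np.eye(3)),('rack+y',rackpose(.09,0)[0],Rm)):
    e=capcen('scene',P,M); b=blobs(im,[e],48)[0]; print(nm,e.round(1),b[0].round(1),b[1])
a=cv2.resize(im[100:400,170:430],(520,600),interpolation=cv2.INTER_CUBIC)
t=cv2.resize(np.clip((top[165:215,190:230].astype(float)-15)*2.5,0,255).astype(np.uint8),(280,350),interpolation=cv2.INTER_CUBIC)
a=np.hstack([a,np.vstack([t,np.zeros((250,280,3),np.uint8)])])
cv2.imwrite('pics/n7.png',a[:,:,::-1])
E
```

```text
{'time': 23.925, 'joint_pos': [0.034, 0.237, -0.235, 0.002, -1.091, 0.643], 'position': [0.563, -0.174, 0.219], 'contact_force': [0.334, 0.291, -0.732], 'torque': [0.033, -0.03, -0.012], 'finger_gap': 0.903, 'finger_force': 0.0} tau6 0.0
t1 [256.7 307. ] [257.1 306.6] 245
t2 [290.8 268.9] [290.8 268.6] 203
rack+y [388.  137.5] [388.3 137.6] 160
```

View pics/n7.png

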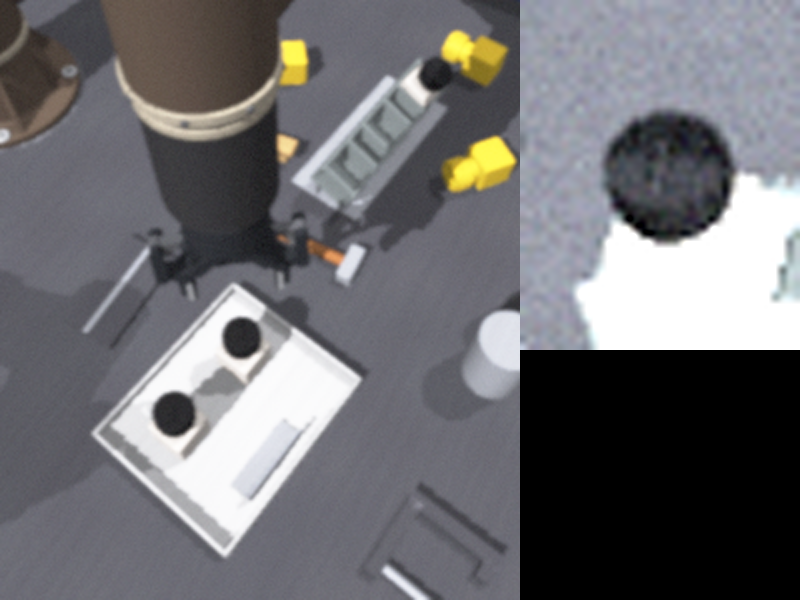

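Both loose pots stand upright in the tray at (178,420) and (243,345). The tight pot is seated in the rack at its start pixel (388.3,137.6), and its rib still runs near vertical at (660,175). Nothing else has moved, so I'll hand in.

```bash
python3 -c "
from bench import arm
print(arm.job_done())"
```

```text
the job is handed in; nothing more can be done
None
```

I tested all three caps in the rack and handed the job in: the middle and -y pots had loose caps and now stand upright in the tray, and the +y pot's cap was tight, so it stays seated in its pocket.

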